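# Lock down the chisel rack with its strap and hairpin clip

### The job

Lock the chisel rack down: fold the red hinged strap all the way down flat so that its eye drops over the brass pin, then slide the hairpin clip along its trough, straight leg through the cross hole of the pin, until it is fully home with its sprung leg snapped shut round the pin. Leave the strap flat, the clip in place, and do not disturb the tape roll, the battery or the clamp lying around.

Things in the scene. Friction and masses are not known exactly. Their poses are not given: they have to be found in the camera images.
- pin_hole (a point): Centre of the cross hole (9 mm wide, 10 mm high) of the upright fixed brass pin, 24 mm diameter, top 59 mm above the bench; the point is on the pin's axis, 43 mm above the bench. Axes: x = the way the clip is pushed through the hole, along the trough; y = level, towards the strap's hinge; z up.
- strap_hinge (a point): On the axis of the strap's hinge, 130 mm from the pin's axis in +y of pin_hole, 36.5 mm above the bench; axes as pin_hole; the hinge axis is along x.
- strap (a joint): Angle of the red steel strap, rad: 0 = flat, against its stop, top face 39 mm above the bench, eye around the pin; 1.57 = upright; 1.9 = fully open. 154 mm long from the hinge, 5 mm thick, 30 mm wide (its last 48 mm, the eye, 48 mm wide). It shuts over and down towards the pin. Stiff hinge: it stays where left, and needs 2 to 4 N at 75 mm from the hinge.
- strap_mid (a point): Point on the strap's top (outer) face, 75 mm from the hinge, on its centre line; z = outward normal of that face (up when shut), -y = along the strap to its free end.
- clip_seat (a point): On the centre line of the steel hairpin clip's straight leg, 3 mm above the trough floor, where the pin's axis comes when the clip is home (it then coincides with pin_hole; it starts 71 to 98 mm short). Clip: 6 mm wire, 86 mm long, lying flat, loop to -x, legs to the pin. Axes: x along the leg to its tip, 43 mm ahead; +y to the sprung leg; z up.
- clip_loop (a point): Centre of the clip's round double-coil loop, 6 mm above the trough floor, 26 mm behind (-x) and 14 mm to the +y side of clip_seat. 34 mm outer diameter, 12 mm high, so it stands 8 mm above the rails and can be pushed on its rear from just above them. When home, the loop meets the pin and stops.
- leg (a joint): Spread of the clip's sprung leg, rad: 0 = closed. The leg has a hollow that fits the pin, and ahead of it a narrower throat with a flared end. Over the last 35 mm of the push it spreads to about 0.1 (push 4 to 12 N), then snaps back to about 0 round the pin.
- tape: Roll of blue tape, 70 mm diameter, 25 mm high, lying on the foot board between trough and chisels; origin at the centre of its underside. Leave alone.
- battery: Black and yellow tool battery, 75 x 110 mm, 63 mm high, standing on the bench past the hinge side of the rack; origin at the centre of its underside. Leave alone.
- clamp: Small bar clamp with red and black jaws, 220 mm long (along y), 30 mm high, lying on the bench past the hinge side of the rack; origin on the underside at mid-length. Leave alone.
- rack: Fixed chisel rack. Origin on the pin's axis at bench level, axes as pin_hole. Plywood foot board 18 mm thick, x -150 to +90, y -220 to +180 mm. On its -y side stands the upright panel with chisels, parallel to x, 225 mm high, its nearest part 155 mm from the pin's axis. It carries the pin, trough and strap hinge.
- trough (a point): Middle of the floor of the straight open trough in which the clip slides, 40 mm above the bench, 95 mm before the pin's axis (-x); axes as pin_hole. The trough runs from 163 to 26 mm before the pin's axis, is 38 mm wide, and lies between two blue rails 13 mm wide and only 4 mm high; its ends are open.
Things that resemble listed ones, but are neither listed nor needed, are in the scene too. There is more than one size of the part that bears clip_seat; the job needs the smallest.

How it is judged:
On the way, in this order (a step that is already met when the one before it is completed fails the run):
1. the strap lies flat over the pin, before the clip is home (value of joint strap below 0.04 rad), for 0.2 s.
2. the clip is home in the pin's hole with its sprung leg closed round the pin (distance between clip_seat and pin_hole below 0.006 m and value of joint leg below 0.04 rad and angle between the x axis of clip_seat and the x axis of pin_hole, either way round below 0.2 rad), for 0.2 s.
At the end, for the whole second after the job is handed in: The strap lies flat (within 0.04 rad), the clip's seat point is within 6 mm of the centre of the pin's hole with its straight leg along the hole (within 0.2 rad), its sprung leg has closed round the pin (spread under 0.04 rad), and the clip is at rest (all of step 2 and value of joint strap below 0.04 rad and linear speed of clip below 0.02 m/s); the robot touches nothing.
It fails at once if the tape roll is moved by more than 30 mm (distance of tape from where it was at the start of the episode above 0.03 m).
It fails at once if the battery is moved by more than 30 mm (distance of battery from where it was at the start of the episode above 0.03 m).
It fails at once if the clamp is moved by more than 30 mm (distance of clamp from where it was at the start of the episode above 0.03 m).
It also fails if it takes over 48 s, if anything falls off the work surface, if the arm or the gripper's body presses on something with over 40 N, if the wrist force passes 120 N, or if a joint passes its speed limit or range.

### The arm

A 7-joint arm with a two-finger parallel gripper is mounted at the origin on the work surface. World frame = base frame: x ahead of the robot, y to its left, z up, the work surface at z = 0. Lengths are in m, angles in rad, forces in N, time in s.
With the tool pointing down it reaches from about 0.4 to 0.85 m from the base axis. Payload 10.4 kg.
Tool frame: the origin (TCP) lies on the centre line of the jaws, within the pads' length; the fingertips stand 14 mm ahead of it and the grasp point (between the pads) lies 5 mm behind it (manip.tip_reach is the distance from the TCP to the fingertips, in m); z points along the fingers, y is the line along which they close (so a half turn about z gives the same grasp; the last joint's range is limited). The gripper opens to 85 mm and grips with 20 to 120 N. Pads are 22 mm wide; open, the fingers measure 114 mm over their backs; the gripper's body (76 mm by 85 mm) begins 54 mm behind the grasp point. The pads swing forward as they close: fully open they stand 13 mm farther back than shut.
Start: joints at [1.159, 0.332, -0.065, 1.46, 0.022, 1.35, -0.088], TCP at [0.237, -0.578, 0.245] pointing down, gripper open.
Joint ranges: [-2.6, 2.6], [-0.5, 2.12], [-1.47, 1.34], [0.16, 2.42], [-1.27, 4.41], [0.06, 2.06], [-2.6, 2.6]. Speed limits (rad/s): [2.22, 2.22, 2.79, 2.79, 3.14, 3.14, 3.14].

### API

Orientations are given as a unit quaternion [x, y, z, w].
In Python, from workcell import manip gives the robot as it stands.
- The arm moves only by the shell command python3 -m pendant 'ROWS' [FORCE]. ROWS is JSON, a list of rows, each a list of 7 numbers: the shift along the tool's x, y, z in units of 50 mm (1.0 is 50 mm), then the turn, a rotation vector about the tool's x, y, z in units of 8 degrees (1.0 is 8 degrees), then the opening, from -1 (shut) to 1 (fully open), so that 0 is half open. In form: [[dx, dy, dz, ax, ay, az, jaw], ...]. A call has exactly 10 rows; each row is the pose to reach, as a shift and turn from the pose commanded when the call began, along the tool's axes at that moment; what a row does not reach only later rows make up. A row lasts 1/8 s, in which the tool goes at most 62.5 mm and 10.7 degrees, less where a joint would pass 70% of its speed; a pose out of reach is approached as far as the arm can. A call with a gripper value outside its range is refused whole. The fingers move at their own pace and stop on an object; FORCE is the grip in N (left out, the last holds). Time passes only in rows, so rows that repeat a pose let the fingers close, or fill a call up. It gives the time, the measured TCP pose, the force, the opening and the grip force at its end, in the units of the state.
- manip.get_obs(): the state, without advancing time (a new reading comes with each control period).
- manip.camera(name): name is "scene" or "top" or "wrist"; returns (picture, depth): 384x512x3 uint8, red, green, blue; 384x512 float32, m along the optical axis (not along the pixel's ray), 0 where there is no reading.
- manip.get_calibration(name): a dict with "fx", "fy", "cx", "cy" (pixels), "D" ([k1, k2, p1, p2, k3] as OpenCV has them; the pictures are not rectified), "xyz" and "orientation" of the camera in the world. Camera axes: x right, y up, looking along -z (the intrinsics and any distortion apply to the point x, -y, -z); pixel columns grow to the right and rows downward; lengths in m; the calibration is good to about 2 mm. A picture is of the moment at which its call begins: read the wrist's pose just before it. get_calibration takes no time and is no camera call; for the wrist camera it gives the pose at the moment of the call.
- manip.hand_in(): hands the job in; it is judged then, once.
Trained networks look in the newest picture that a camera, given by its name, has taken for a name from the list of things; names that differ only in an ending like _2 or _b are one class to them, and where a whole thing is asked for, a point or a joint stands for the part that bears it (a point fixed in the world has none). Each returns a list of dicts, best first, with "p" (0 to 1); they miss things now and then, are a little off and sometimes report something else, mostly with a low value. They report only what shows in the picture. A call takes as long as a camera call. They do not tell look-alikes from the thing itself.
- manip.find_in(thing, camera): "box" ([left, top, right, bottom] in pixels, round what is visible of it).
- manip.trace(thing, camera): "pixels" (384x512 bool, what is visible of it) and "box" ([left, top, right, bottom] in pixels, round what is visible of it).
- manip.tip_of(thing, camera): "pixel" ([column, row] in pixels: a listed point, or the origin of a listed thing).
The state is a dict: "clock": time; "joint_pos": joint angles; "joint_velocities": joint speeds; "tau": joint torques, N m; "position": TCP position; "ee_rot": TCP orientation; "ft_force": force on the tool from outside, world axes, zero at the start; "torque": the same for the moment, N m; "grip_width": opening from 0.0 (shut) to 1.0 (fully open); "grasp_force": force on a finger pad.
Only numpy, scipy, OpenCV 4.12 (cv2) and the standard library are available. Lean on these libraries where they do the work, as an engineer would, in place of code of your own. Each camera call takes 0.05 s, during which the arm holds its last target. There are 200 camera calls.

## Working session

There is one attempt and no reset: what is moved stays moved. The work goes in short steps, Python scripts to look and compute and a shell command to move; the robot and the scene stay as the last step left them, time stands still between calls to the robot, and variables do not carry over. Pictures are saved under pics/ and viewed, at most 10 in all, crops included, and the job is handed in when it is done.

```bash
mkdir -p pics; cat > h.py <<'E'
import numpy as np, cv2
from scipy.spatial.transform import Rotation as R
from workcell import manip
def ray(cal,px):
    K=np.array([[cal['fx'],0,cal['cx']],[0,cal['fy'],cal['cy']],[0,0,1]])
    p=cv2.undistortPoints(np.array([[px]],float),K,np.array(cal['D'],float))[0,0]
    return R.from_quat(cal['orientation']).as_matrix()@np.array([p[0],-p[1],-1.0])
def at_z(cal,px,z):
    d=ray(cal,px);o=np.array(cal['xyz']);return o+d*(z-o[2])/d[2]
def at_depth(cal,px,dep):
    v=dep[int(round(px[1])),int(round(px[0]))]
    return np.array(cal['xyz'])+ray(cal,px)*v
def proj(cal,P):
    K=np.array([[cal['fx'],0,cal['cx']],[0,cal['fy'],cal['cy']],[0,0,1]])
    q=R.from_quat(cal['orientation']).as_matrix().T@(np.array(P)-np.array(cal['xyz']))
    q=q*[1,-1,-1]
    return cv2.projectPoints(q[None,None],np.zeros(3),np.zeros(3),K,np.array(cal['D'],float))[0][0,0]
def save(n,img): cv2.imwrite('pics/'+n,img[:,:,::-1])
E
python3 - <<'E'
from h import *
np.set_printoptions(precision=4,suppress=True)
o=manip.get_obs();print(o['clock'],o['position'],o['ee_rot'],o['ft_force'],manip.tip_reach)
for c in ['top','scene']:
    im,d=manip.camera(c);save(c+'0.png',im);cal=manip.get_calibration(c);print(c,cal['xyz'])
    np.savez(c+'0.npz',d=d)
    for t,z in [('pin_hole',.043),('strap_hinge',.0365),('strap_mid',None),('clip_seat',.043),('clip_loop',.046),('trough',.04),('rack',0),('tape',0),('battery',0),('clamp',0)]:
        for r in manip.tip_of(t,c)[:4]:
            if r['p']<.2: continue
            px=r['pixel'];print(t,round(r['p'],2),np.round(px),'z',at_z(cal,px,z) if z is not None else '', 'dep',at_depth(cal,px,d))
E
```

```text
0.0 [ 0.2368 -0.578   0.2445] [ 0.9812  0.1932 -0.0002 -0.0007] [ 0.7866  0.2378 -0.1374] 0.014
top [0.4942 0.0747 1.0249]
pin_hole 0.92 [304. 180.] z [ 0.6148 -0.0748  0.043 ] dep [ 0.6133 -0.073   0.055 ]
strap_hinge 0.59 [257. 172.] z [0.6395 0.0498 0.0365] dep [0.6389 0.0499 0.0405]
strap_mid 0.54 [264. 164.] z  dep [0.652  0.0315 0.094 ]
clip_seat 0.95 [367. 291.] z [ 0.3173 -0.23    0.043 ] dep [ 0.3095 -0.2433 -0.0001]
clip_seat 0.79 [308.  92.] z [ 0.8567 -0.0973  0.043 ] dep [ 0.869  -0.1032  0.0098]
clip_seat 0.47 [301. 206.] z [ 0.5458 -0.0645  0.043 ] dep [ 0.5458 -0.0647  0.0423]
clip_loop 0.75 [295. 213.] z [ 0.5274 -0.0478  0.046 ] dep [ 0.5277 -0.0489  0.0371]
clip_loop 0.67 [367. 302.] z [ 0.2896 -0.2275  0.046 ] dep [ 0.2799 -0.2419 -0.0007]
clip_loop 0.58 [320. 103.] z [ 0.8226 -0.1266  0.046 ] dep [ 0.8393 -0.1368 -0.0038]
trough 0.9 [295. 212.] z [ 0.5297 -0.0481  0.04  ] dep [ 0.5298 -0.0482  0.0389]
trough 0.24 [331. 221.] z [ 0.5023 -0.1431  0.04  ] dep [ 0.5025 -0.1482  0.0168]
rack 0.63 [306. 178.] z [ 0.6246 -0.0885  0.    ] dep [ 0.6173 -0.0793  0.0577]
ta
[... 848 characters left out ...]
 [ 0.308  -0.2546  0.046 ] dep [ 0.2792 -0.2487  0.001 ]
clip_loop 0.73 [295. 318.] z [ 0.8395 -0.1439  0.046 ] dep [ 0.8351 -0.1324 -0.0005]
clip_loop 0.58 [213. 200.] z [ 0.5149 -0.0366  0.046 ] dep [ 0.5155 -0.0371  0.0474]
trough 0.73 [214. 206.] z [ 0.5256 -0.0441  0.04  ] dep [ 0.5252 -0.0438  0.0391]
rack 0.98 [230. 246.] z [ 0.6111 -0.0898  0.    ] dep [ 0.619 -0.097  0.025]
tape 0.66 [177. 238.] z [ 0.4972 -0.1528  0.    ] dep [ 0.5041 -0.1565  0.0163]
battery 0.77 [284. 158.] z [0.5624 0.1969 0.    ] dep [0.5819 0.1661 0.0541]
battery 0.46 [214. 210.] z [ 0.5166 -0.0386  0.    ] dep [ 0.5362 -0.0549  0.0483]
clamp 0.55 [338. 177.] z [0.7087 0.2366 0.    ] dep [0.7095 0.2346 0.0033]
```

View pics/top0.png

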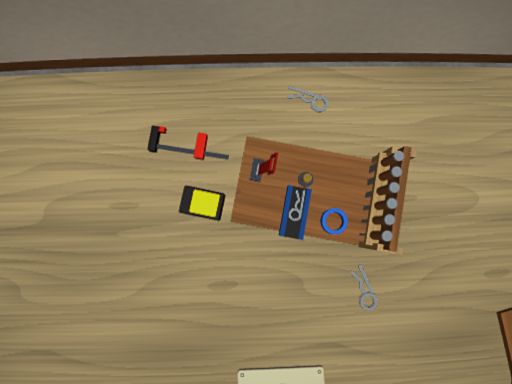

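View pics/scene0.png

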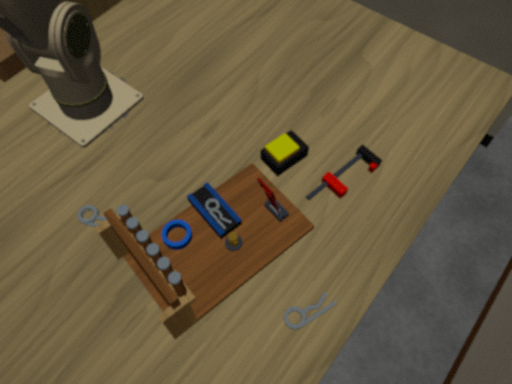

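```bash
python3 - <<'E'
from h import *
np.set_printoptions(precision=4,suppress=True)
# pin top & strap geometry from depth
P=[]
for c in ['top','scene']:
    d=np.load(c+'0.npz')['d'];cal=manip.get_calibration(c)
    K=np.array([[cal['fx'],0,cal['cx']],[0,cal['fy'],cal['cy']],[0,0,1]])
    u,v=np.meshgrid(np.arange(512),np.arange(384))
    p=cv2.undistortPoints(np.stack([u,v],-1).reshape(-1,1,2).astype(float),K,np.array(cal['D'],float)).reshape(-1,2)
    r=np.c_[p[:,0],-p[:,1],-np.ones(len(p))]@R.from_quat(cal['orientation']).as_matrix().T
    X=r*d.reshape(-1,1)+np.array(cal['xyz'])
    from workcell import manip as m
    im=cv2.imread(f'pics/{c}0.png')[:,:,::-1].reshape(-1,3).astype(int)
    ok=(d.reshape(-1)>0)
    near=ok&(np.hypot(X[:,0]-.615,X[:,1]+.076)<.03)&(X[:,2]>.053)&(X[:,2]<.066)
    print(c,'pin top',near.sum(),X[near].mean(0) if near.any() else '')
    red=ok&(im[:,0]>110)&(im[:,1]<80)&(im[:,2]<80)&(np.hypot(X[:,0]-.64,X[:,1]-.05)<.2)&(X[:,2]>.045)
    Q=X[red];print('red',len(Q));
    for z in np.arange(.04,.24,.02):
        s=Q[(Q[:,2]>=z)&(Q[:,2]<z+.02)]
        if len(s)>3: print(round(z,2),len(s),s.mean(0),s.min(0),s.max(0))
E
```

```text
top pin top 64 [ 0.6178 -0.0821  0.0568]
red 80
0.14 30 [0.6406 0.0194 0.1466] [0.6159 0.0148 0.1428] [0.6561 0.0251 0.1593]
0.18 49 [0.6376 0.0106 0.1852] [0.6147 0.0033 0.1808] [0.6606 0.0164 0.1895]
scene pin top 76 [ 0.6181 -0.0839  0.058 ]
red 0
```

The top view shows the rack with its hinge at about (258,170). The strap leans towards the pin at (306,179), and the working clip lies in the trough at about (295,207). Two spare clips lie on the bench at (310,98) and (367,290). The scene view agrees. Next I'll get the rack's heading and the strap angle.

```bash
cat >> h.py <<'E'
def cloud(cal,d):
    K=np.array([[cal['fx'],0,cal['cx']],[0,cal['fy'],cal['cy']],[0,0,1]])
    u,v=np.meshgrid(np.arange(512),np.arange(384))
    p=cv2.undistortPoints(np.stack([u,v],-1).reshape(-1,1,2).astype(float),K,np.array(cal['D'],float)).reshape(-1,2)
    r=np.c_[p[:,0],-p[:,1],-np.ones(len(p))]@R.from_quat(cal['orientation']).as_matrix().T
    return r*d.reshape(-1,1)+np.array(cal['xyz'])
def rect(Q):
    (c,s,a)=cv2.minAreaRect((Q[:,:2]*1000).astype(np.float32));return np.round(c,1),np.round(s,1),round(a,1)
E
python3 - <<'E'
from h import *
np.set_printoptions(precision=4,suppress=True)
for c in ['top','scene']:
    d=np.load(c+'0.npz')['d'];cal=manip.get_calibration(c);X=cloud(cal,d)
    im=cv2.imread(f'pics/{c}0.png')[:,:,::-1].reshape(-1,3).astype(int)
    ok=d.reshape(-1)>0
    blue=ok&(im[:,2]>im[:,0]+35)&(X[:,2]>.036)&(X[:,2]<.05)&(np.hypot(X[:,0]-.53,X[:,1]+.045)<.1)
    print(c,'blue',blue.sum(),rect(X[blue]))
    brd=ok&(X[:,2]>.012)&(X[:,2]<.024)&(im[:,0]>im[:,2]+30)&(np.hypot(X[:,0]-.6,X[:,1]+.1)<.32)
    print('board',brd.sum(),rect(X[brd]))
    im2,_=manip.camera(c)
    for t in ['strap','clip_seat']:
        for r in manip.trace(t,c)[:3]:
            m=r['pixels'].reshape(-1)&ok; Q=X[m]; print(t,round(r['p'],2),m.sum(),Q.mean(0),Q.min(0),Q.max(0),rect(Q))
            if t=='strap' and r['p']>.4:
                for z in np.arange(.04,.24,.02):
                    s=Q[(Q[:,2]>=z)&(Q[:,2]<z+.02)]
                    if len(s)>3: print(' ',round(z,2),len(s),s.mean(0))
E
```

```text
top blue 614 (array([523.7, -79.1]), array([125.7, 134.1]), 78.0)
board 9152 (array([667.6, -39.2]), array([479. , 379.6]), 77.6)
strap 0.62 297 [0.642  0.0251 0.1164] [0.6151 0.0004 0.0138] [0.6802 0.0516 0.1895] (array([651.5,  27.5]), array([43.9, 67.4]), 78.2)
  0.04 29 [0.6451 0.0449 0.0473]
  0.06 21 [0.6432 0.0396 0.0688]
  0.08 26 [0.6421 0.0348 0.0896]
  0.1 28 [0.6402 0.0299 0.1113]
  0.12 24 [0.6397 0.0256 0.131 ]
  0.14 55 [0.6403 0.0202 0.1477]
  0.16 18 [0.6405 0.0159 0.1706]
  0.18 60 [0.6371 0.0116 0.1846]
clip_seat 0.77 302 [ 0.3138 -0.2373  0.0098] [ 0.2629 -0.264  -0.0049] [ 0.3784 -0.2002  0.0203] (array([ 319.7, -230.9]), array([116.4,  44.7]), 18.7)
clip_seat 0.58 351 [ 0.8484 -0.1088  0.0092] [ 0.8122 -0.1587 -0.0049] [ 0.888  -0.0434  0.0208] (array([848. , -99.9]), array([118.3,  52.5]), 74.1)
clip_seat 0.48 15 [ 0.5199 -0.0562  0.0499] [ 0.5108 -0.0614  0.0445] [ 0.5318 -0.0389  0.0545] (array([518.2, -53.7]), array([12. , 30.3]), 46.7)
scene blue 686 (array([521.7, -79.3]), array([124.2, 137.2]), 78.0)
board 10395 (array([642. , -58.7]), array([518.9, 357.8
[... 156 characters left out ...]
 [0.6472 0.0379 0.0504]
  0.06 14 [0.6488 0.0335 0.0699]
  0.08 16 [0.6468 0.0283 0.0912]
  0.1 18 [0.6445 0.0246 0.1103]
  0.12 15 [0.6437 0.0198 0.1284]
  0.14 44 [0.6395 0.0173 0.1482]
  0.16 17 [0.6527 0.0093 0.1702]
  0.18 50 [0.6421 0.0088 0.1861]
clip_seat 0.97 566 [ 0.8487 -0.1096  0.0108] [ 0.8071 -0.1592 -0.0041] [ 0.8863 -0.0475  0.0214] (array([845.1, -99.3]), array([122.4,  51.9]), 70.0)
clip_seat 0.75 95 [ 0.5334 -0.0549  0.0486] [ 0.5085 -0.0751  0.0403] [ 0.582  -0.0349  0.0547] (array([546. , -57.5]), array([29.2, 78.4]), 71.1)
clip_seat 0.59 275 [ 0.2905 -0.2437  0.0117] [ 0.2621 -0.2662 -0.0033] [ 0.3217 -0.2212  0.0212] (array([ 290.6, -244.5]), array([45.8, 56.4]), 81.9)
```

```bash
python3 -m pendant '[[0,0,-1.2,0,0,0,-1],[0,0,-2.4,0,0,0,-1],[0,0,-3.6,0,0,0,-1],[0.98,-0.69,-3.6,0,0,0.6,-1],[1.96,-1.39,-3.6,0,0,1.2,-1],[2.94,-2.08,-3.6,0,0,1.8,-1],[3.93,-2.77,-3.6,0,0,2.4,-1],[4.91,-3.47,-3.6,0,0,3.0,-1],[5.89,-4.16,-3.6,0,0,3.6,-1],[6.87,-4.86,-3.6,0,0,4.29,-1]]' 40
```

```text
clock: 2.65
position: [0.4634, -0.2215, 0.4256]
ee_rot: [0.994, -0.107, 0.0, 0.0]
ft_force: [1.1, -1.3, -0.0]
grip_width: 0.0
grasp_force: 0.0
```

```bash
cat >> h.py <<'E'
pin=np.array([.618,-.083]);a=np.radians(-12)
EX=np.array([np.cos(a),np.sin(a)]);EY=np.array([-EX[1],EX[0]])
def rk(p): q=np.array(p[:2])-pin; return np.array([q@EX,q@EY,p[2]])
def wd(x,y,z): return np.r_[pin+x*EX+y*EY,z]
def rows(target,yaw=np.degrees(a)):
    "shift in tool units and turn about tool z to reach rack-frame TCP target"
    o=manip.get_obs();M=R.from_quat(o['ee_rot']).as_matrix()
    W=np.c_[np.r_[EX,0],np.r_[-EY,0],[0,0,-1]]
    return (M.T@(wd(*target)-np.array(o['position'])))/.05, np.degrees(R.from_matrix(M.T@W).as_rotvec())/8
E
python3 - <<'E'
from h import *
np.set_printoptions(precision=3,suppress=True)
o=manip.get_obs();print(o['clock'],o['joint_pos'],rk(o['position']));print(rows((0,.16,.40)))
E
```

```text
2.65 [ 0.671  0.071 -0.336  1.403  0.024  1.671 -1.445] [-0.122 -0.168  0.426]
(array([ 2.423, -6.562,  0.511]), array([ 0.003, -0.005, -0.028]))
```

```bash
python3 -m pendant '[[0.4,-1,0,0,0,0,-1],[0.8,-2,0,0,0,0,-1],[1.2,-3,0,0,0,0,-1],[1.65,-4,0.3,0,0,0,-1],[1.65,-4.5,0.5,0,0,0,-1],[1.65,-4.5,0.5,0,0,0,-1],[1.65,-4.5,0.5,0,0,0,-1],[1.65,-4.5,0.5,0,0,0,-1],[1.65,-4.5,0.5,0,0,0,-1],[1.65,-4.5,0.5,0,0,0,-1]]'; python3 - <<'E'
from h import *
np.set_printoptions(precision=4,suppress=True)
c='wrist';cal=manip.get_calibration(c);im,d=manip.camera(c);save('w1.png',im);np.savez('w1.npz',d=d)
for t,z in [('pin_hole',.043),('strap_hinge',.0365),('clip_seat',.043),('clip_loop',.046),('trough',.04)]:
    for r in manip.tip_of(t,c)[:2]:
        px=r['pixel'];print(t,round(r['p'],2),np.round(px),rk(at_z(cal,px,z)))
X=cloud(cal,d);ok=d.reshape(-1)>0;Q=X[ok];Q=Q[(np.hypot(*(Q[:,:2]-pin).T)<.035)&(Q[:,2]>.055)&(Q[:,2]<.064)]
print('pin top',len(Q),Q.mean(0),rect(Q) if len(Q)>5 else '')
i=im.reshape(-1,3).astype(int);b=ok&(i[:,2]>i[:,0]+35)&(X[:,2]>.036)&(X[:,2]<.05)
print('blue',rect(X[b]),rk(X[b].mean(0)))
o=manip.get_obs();print(o['clock'],rk(o['position']))
E
```

```text
clock: 3.9
position: [0.5903, -0.0209, 0.4005]
ee_rot: [0.994, -0.105, 0.0, 0.0]
ft_force: [0.1, 0.6, 0.0]
grip_width: -0.0
grasp_force: 0.0
pin_hole 0.95 [289. 119.] [-0.0014 -0.0048  0.043 ]
strap_hinge 0.83 [200. 118.] [0.0002 0.1312 0.0365]
strap_hinge 0.46 [284. 168.] [-0.0781  0.0004  0.0365]
clip_seat 0.81 [283. 167.] [-0.0753  0.002   0.043 ]
clip_seat 0.66 [398. 253.] [-0.2279 -0.2034  0.043 ]
clip_loop 0.94 [276. 184.] [-0.1022  0.0129  0.046 ]
clip_loop 0.93 [399. 272.] [-0.2627 -0.2092  0.046 ]
trough 0.74 [275. 178.] [-0.0938  0.0141  0.04  ]
pin top 185 [ 0.6191 -0.0822  0.0571] (array([618.1, -82.3]), array([22. , 21.4]), 32.1)
blue (array([ 518.8, -102.7]), array([172.4, 136.6]), 78.2) [-0.0929 -0.0216  0.042 ]
4.2 [-0.0401  0.0554  0.4003]
```

View pics/w1.png

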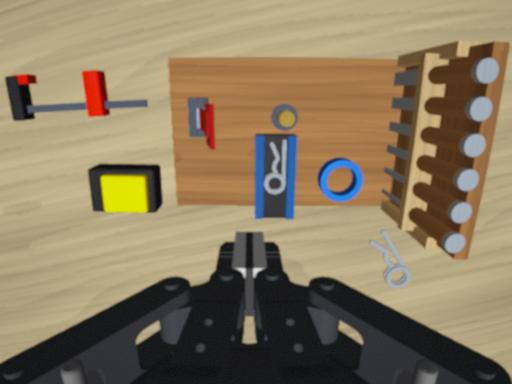

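```bash
python3 -m pendant '[[0.4,-1.1,0.3,0,0,0,-1],[0.8,-2.2,1,0,0,0,-1],[0.8,-2.2,2,0,0,0,-1],[0.8,-2.2,3,0,0,0,-1],[0.8,-2.2,4,0,0,0,-1],[0.8,-2.2,5.1,0,0,0,-1],[0.8,-2.2,5.1,0,0,0,-1],[0.8,-2.0,5.1,0,0,0,-1],[0.8,-1.7,5.1,0,0,0,-1],[0.8,-1.7,5.1,0,0,0,-1]]'; python3 - <<'E'
from h import *
np.set_printoptions(precision=4,suppress=True)
print(rk(manip.get_obs()['position']))
for t in [(0,.106,.1317),(0,.0545,.050)]: print(rows(t))
E
```

```text
clock: 5.45
position: [0.648, 0.0517, 0.1472]
ee_rot: [0.994, -0.107, 0.001, 0.0]
ft_force: [0.4, -0.1, 0.5]
grip_width: -0.001
grasp_force: 0.0
[0.0013 0.138  0.1472]
(array([-0.0251,  0.6403,  0.3096]), array([ 0.0049, -0.0207, -0.0285]))
(array([-0.0258,  1.6692,  1.9443]), array([ 0.0049, -0.0207, -0.0285]))
```

```bash
python3 -m pendant '[[0,0.24,0.14,0,0,0,-1],[0,0.66,0.29,0,0,0,-1],[0,1.04,0.52,0,0,0,-1],[0,1.34,0.86,0,0,0,-1],[0,1.53,1.16,0,0,0,-1],[0,1.64,1.5,0,0,0,-1],[0,1.69,1.86,0,0,0,-1],[0,1.69,1.96,0,0,0,-1],[0,1.69,2.0,0,0,0,-1],[0,1.69,2.0,0,0,0,-1]]'; python3 - <<'E'
from h import *
print(rk(manip.get_obs()['position']))
c='scene';cal=manip.get_calibration(c);im,d=manip.camera(c)
save('s2.png',cv2.resize(im[150:300,130:330],None,fx=3,fy=3,interpolation=cv2.INTER_CUBIC))
E
```

```text
clock: 6.7
position: [0.6299, -0.0283, 0.0523]
ee_rot: [0.994, -0.105, 0.001, 0.002]
ft_force: [-35.2, -4.0, 76.0]
grip_width: 0.0
grasp_force: 37.8
[0.00028093 0.05602397 0.0523028 ]
```

View pics/s2.png

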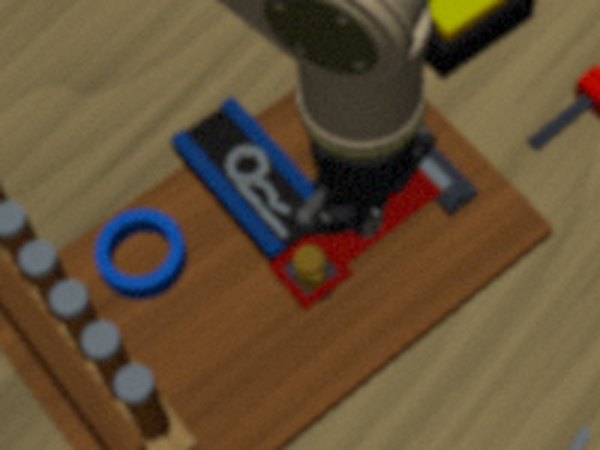

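The view shows the strap flat with its eye round the pin at about (310,262), the clip untouched and the tape in place. Next I'll lift off and go behind the loop.

```bash
python3 -m pendant '[[0,0,-0.4,0,0,0,-1],[0,0,-1,0,0,0,-1],[-0.5,0.1,-1.7,0,0,0,-1],[-1.5,0.4,-1.7,0,0,0,-1],[-2.5,0.82,-1.7,0,0,0,-1],[-3.2,0.82,-1.7,0,0,0,-1],[-3.2,0.82,-1.7,0,0,0,-1],[-3.2,0.82,-1.7,0,0,0,-1],[-3.2,0.82,-1.7,0,0,0,-1],[-3.2,0.82,-1.7,0,0,0,-1]]'; python3 - <<'E'
from h import *
np.set_printoptions(precision=4,suppress=True)
c='wrist';cal=manip.get_calibration(c);im,d=manip.camera(c);save('w3.png',im)
for t,z in [('pin_hole',.043),('clip_seat',.043),('clip_loop',.046),('trough',.04)]:
    for r in manip.tip_of(t,c)[:2]:
        px=r['pixel'];print(t,round(r['p'],2),np.round(px),rk(at_z(cal,px,z)))
o=manip.get_obs();print(o['clock'],rk(o['position']),o['ft_force']);print(rows((-.16,.014,.060)))
c='top';cal=manip.get_calibration(c);im,d=manip.camera(c)
X=cloud(cal,d);
for r in manip.trace('strap',c)[:2]:
    m=r['pixels'].reshape(-1)&(d.reshape(-1)>0);Q=np.array([rk(p) for p in X[m]]);print('strap',r['p'],m.sum(),np.percentile(Q,[5,50,95],axis=0))
E
```

```text
clock: 8.0
position: [0.465, -0.0348, 0.1301]
ee_rot: [0.994, -0.105, -0.0, -0.0]
ft_force: [0.8, -0.6, 0.5]
grip_width: 0.002
grasp_force: 0.0
pin_hole 0.58 [252. 110.] [-0.0952  0.014   0.043 ]
clip_seat 0.84 [497. 275.] [-0.2228 -0.1864  0.043 ]
clip_seat 0.66 [270.  76.] [-0.0739  0.0025  0.043 ]
clip_loop 0.96 [250. 122.] [-0.1029  0.0156  0.046 ]
clip_loop 0.7 [492. 316.] [-0.261 -0.19   0.046]
trough 0.87 [248. 110.] [-0.0955  0.0165  0.04  ]
8.25 [-0.16    0.0151  0.1302] [-0.3855 -0.2171  0.2579]
(array([0.0008, 0.0211, 1.4047]), array([-0.0003,  0.0006, -0.0048]))
strap 0.71 13074 [[-0.134  -0.1901  0.0142]
 [-0.0172 -0.0455  0.0187]
 [ 0.0801  0.1605  0.2088]]
strap 0.6 599 [[-0.0161 -0.0185  0.0345]
 [ 0.0006  0.0594  0.0379]
 [ 0.0188  0.1269  0.0411]]
```

View pics/w3.png

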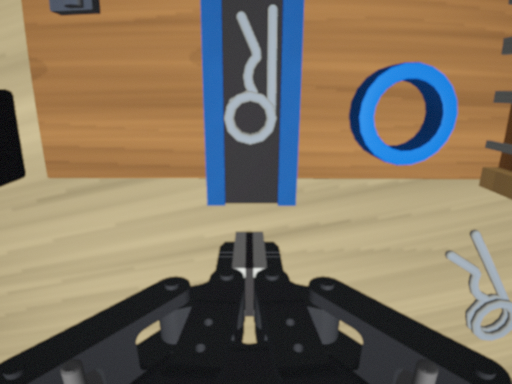

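The wrist view shows the clip straight in the trough with its loop at (250,117). The fingers are lined up behind it, and the strap top is at z≈0.038, so it is flat. I'll go down and push.

```bash
python3 -m pendant '[[0,0,0.7,0,0,0,-1],[0,0,1.4,0,0,0,-1],[0,0,1.4,0,0,0,-1],[0.3,0,1.4,0,0,0,-1],[0.5,0,1.4,0,0,0,-1],[0.7,0,1.4,0,0,0,-1],[0.9,0,1.4,0,0,0,-1],[1.1,0,1.4,0,0,0,-1],[1.3,0,1.4,0,0,0,-1],[1.4,0,1.4,0,0,0,-1]]'; python3 - <<'E'
from h import *
np.set_printoptions(precision=4,suppress=True)
c='wrist';cal=manip.get_calibration(c);im,d=manip.camera(c);save('w4.png',im)
for t,z in [('clip_seat',.043),('clip_loop',.046)]:
    for r in manip.tip_of(t,c)[:2]:
        px=r['pixel'];print(t,round(r['p'],2),np.round(px),rk(at_z(cal,px,z)))
o=manip.get_obs();print(o['clock'],rk(o['position']),o['ft_force'])
E
```

```text
clock: 9.6
position: [0.5336, -0.0498, 0.0602]
ee_rot: [0.994, -0.105, -0.0, -0.0]
ft_force: [-0.6, 0.5, -0.2]
grip_width: 0.002
grasp_force: 0.2
clip_seat 0.63 [284. 145.] [-0.0376 -0.0005  0.043 ]
9.75 [-0.0901  0.015   0.0602] [-0.4079 -0.4666 -0.5169]
```

View pics/w4.png

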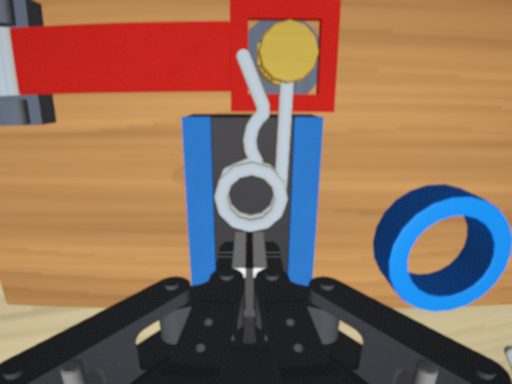

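The straight leg has entered the pin hole at (288,85), and the sprung leg passes beside the pin. I'll keep pushing.

```bash
python3 -m pendant '[[0.1,0,0,0,0,0,-1],[0.2,0,0,0,0,0,-1],[0.3,0,0,0,0,0,-1],[0.4,0,0,0,0,0,-1],[0.48,0,0,0,0,0,-1],[0.55,0,0,0,0,0,-1],[0.61,0,0,0,0,0,-1],[0.66,0,0,0,0,0,-1],[0.7,0,0,0,0,0,-1],[0.7,0,0,0,0,0,-1]]'; python3 - <<'E'
from h import *
np.set_printoptions(precision=4,suppress=True)
c='wrist';cal=manip.get_calibration(c);im,d=manip.camera(c);save('w5.png',im)
for t,z in [('pin_hole',.043),('clip_seat',.043),('clip_loop',.046)]:
    for r in manip.tip_of(t,c)[:2]:
        px=r['pixel'];print(t,round(r['p'],2),np.round(px),rk(at_z(cal,px,z)))
o=manip.get_obs();print(o['clock'],rk(o['position']),o['ft_force'])
E
```

```text
clock: 11.0
position: [0.5676, -0.0571, 0.0604]
ee_rot: [0.994, -0.105, 0.0, 0.0]
ft_force: [-1.0, -0.2, -0.2]
grip_width: 0.001
grasp_force: 0.0
pin_hole 0.67 [283. 138.] [ 0.0005 -0.0002  0.043 ]
11.2 [-0.0551  0.0149  0.0603] [ 0.0154  0.6021 -0.5246]
```

View pics/w5.png

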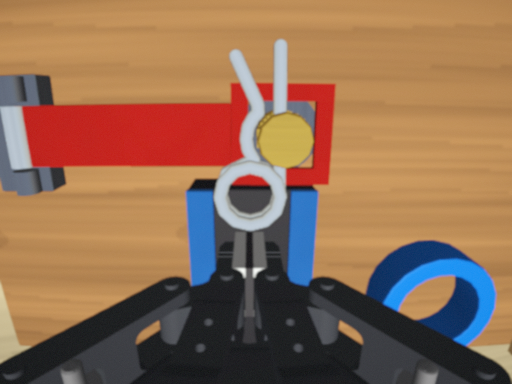

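The clip looks seated: its loop at (250,195) is against the pin and the hollow wraps round it. I'll nudge it until force shows, then back off.

```bash
python3 -m pendant '[[0.02,0,0,0,0,0,-1],[0.04,0,0,0,0,0,-1],[0.06,0,0,0,0,0,-1],[0.06,0,0,0,0,0,-1],[0.06,0,0,0,0,0,-1],[0.06,0,0,0,0,0,-1],[0.06,0,0,0,0,0,-1],[0.06,0,0,0,0,0,-1],[0.06,0,0,0,0,0,-1],[0.06,0,0,0,0,0,-1]]'
```

```text
clock: 12.45
position: [0.5701, -0.0576, 0.0603]
ee_rot: [0.994, -0.105, 0.0, 0.0]
ft_force: [-0.1, 1.2, 0.3]
grip_width: 0.001
grasp_force: 0.2
```

```bash
python3 -m pendant '[[0.02,0,0,0,0,0,-1],[0.04,0,0,0,0,0,-1],[0.05,0,0,0,0,0,-1],[0.06,0,0,0,0,0,-1],[0.07,0,0,0,0,0,-1],[0.08,0,0,0,0,0,-1],[0.08,0,0,0,0,0,-1],[0.08,0,0,0,0,0,-1],[0.08,0,0,0,0,0,-1],[0.08,0,0,0,0,0,-1]]'
```

```text
clock: 13.7
position: [0.5718, -0.0572, 0.0599]
ee_rot: [0.995, -0.104, -0.003, -0.0]
ft_force: [-13.1, 4.5, 9.2]
grip_width: 0.001
grasp_force: 6.7
```

```bash
python3 -m pendant '[[-0.2,0,0,0,0,0,-1],[-0.6,0,0,0,0,0,-1],[-0.8,0,-0.6,0,0,0,-1],[-0.8,0,-1.6,0,0,0,-1],[-0.8,0,-2.6,0,0,0,-1],[-0.8,0,-2.6,0,0,0,-1],[-0.8,0,-2.6,0,0,0,-1],[-0.8,0,-2.6,0,0,0,-1],[-0.8,0,-2.6,0,0,0,-1],[-0.8,0,-2.6,0,0,0,-1]]'; python3 - <<'E'
from h import *
np.set_printoptions(precision=4,suppress=True)
c='wrist';cal=manip.get_calibration(c);im,d=manip.camera(c);save('w6.png',im)
for t,z in [('pin_hole',.043),('clip_seat',.043),('clip_loop',.046)]:
    for r in manip.tip_of(t,c)[:2]:
        px=r['pixel'];print(t,round(r['p'],2),np.round(px),rk(at_z(cal,px,z)))
X=cloud(cal,d);r=manip.trace('strap',c)
for r in r[:2]:
    m=r['pixels'].reshape(-1)&(d.reshape(-1)>0);print('strap',r['p'],m.sum(),np.percentile(X[m][:,2],[5,50,95]))
o=manip.get_obs();print(o['clock'],rk(o['position']),o['ft_force'])
E
```

```text
clock: 14.95
position: [0.5347, -0.05, 0.1898]
ee_rot: [0.994, -0.105, -0.0, -0.0]
ft_force: [-0.0, -1.1, 0.3]
grip_width: -0.001
grasp_force: 0.0
pin_hole 0.72 [269.  75.] [ 0.0012 -0.0007  0.043 ]
clip_seat 0.84 [444. 300.] [-0.2189 -0.1895  0.043 ]
clip_seat 0.56 [266.  77.] [-0.      0.0019  0.043 ]
clip_loop 0.64 [445. 334.] [-0.2618 -0.1987  0.046 ]
strap 0.55 6285 [0.0366 0.0378 0.04  ]
15.2 [-0.0881  0.015   0.1903] [ 0.0009 -0.4009 -0.7242]
```

View pics/w6.png

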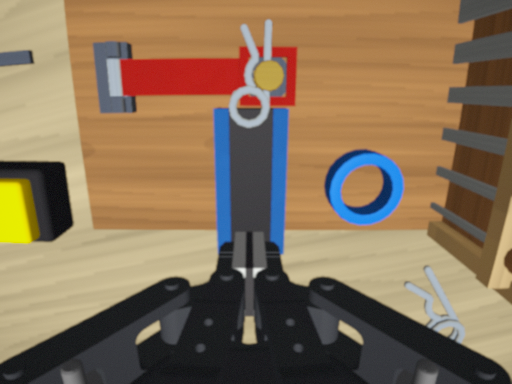

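The clip is home: its loop at (250,107) touches the pin at (268,75) and the sprung leg is closed round it. The strap is flat (z≈0.038), the tape hasn't moved and the robot is clear.

```bash
python3 -c "from workcell import manip; print(manip.hand_in())"
```

```text
the job is handed in; nothing more can be done
None
```

The job is handed in: the strap is flat over the pin, the clip is home with its sprung leg closed round the pin, the tape, battery and clamp were left alone, and the robot is clear; the hand-in returned no verdict.

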